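Find and release the latched key of the handpiece control unit

TASK

One of the four keys on the handpiece control unit was left latched down: to find it, touch each key lightly with a fingertip, from left to right, lifting off after every key, so lightly that no up key goes right down and the latched one stays latched. Only after all four have been touched, press the latched key right down and let it go, so that all four keys stand up. Grip or ram nothing, and leave the loose things around the unit where they are.

Things in the scene. Friction and masses are not known exactly. Their poses are not given: they have to be found in the camera images.
- unit: Control unit for the handpiece, fixed to the bench: a grey box 110 (x) x 190 (y) x 45 mm high with a black panel and four white keys in a row on its top. Origin: centre of its underside, on the bench. Its x axis points from its front (towards the robot) to its back, its y axis along the key row to the left, z up. Its place and yaw vary.
- key_1: The first (leftmost) key seen from the robot, white square cap 24 x 24 mm. Origin: centre of the cap's top, at x = -12, y = +63 mm in the unit's frame; 61 mm above the bench when up. All four keys are alike and move straight down, 10 mm to a hard stop, on a spring; what is said under key_1 to key_4 is true of each.
- key_2: The second key seen from the robot, white square cap 24 x 24 mm. Origin: centre of the cap's top, at x = -12, y = +21 mm in the unit's frame; 61 mm above the bench when up. An up key begins to give at 3 N, takes about 5 N for 3 mm and 9 N to the stop; let go, it springs up again and never latches.
- key_3: The third key seen from the robot, white square cap 24 x 24 mm. Origin: centre of the cap's top, at x = -12, y = -21 mm in the unit's frame; 61 mm above the bench when up. One of the four, a different one each time, is latched: its top stands 6 mm lower than an up key's, 55 mm above the bench, and gives only above 6.6 N.
- key_4: The fourth (rightmost) key seen from the robot, white square cap 24 x 24 mm. Origin: centre of the cap's top, at x = -12, y = -63 mm in the unit's frame; 61 mm above the bench when up. The latched key, pushed to its stop (top 51 mm above the bench, 9 to 12 N) and let go, unlatches and springs fully up.
- handpiece: Bystander, loose: handpiece with a black sleeve and white nose, 25 x 146 x 25 mm, lying left of the unit. Origin: centre of its underside.
- sample_jar: Bystander, loose: small clear plastic jar, 36 mm across, 60 mm high, right of the unit. Origin: centre of its underside.
- loupe: Bystander, loose: black eye loupe, 34 mm across, 30 mm high, in front of the unit. Origin: centre of its underside.
- dial_holder: Bystander, loose: flat brass disc with a white dial, 41 mm across, 6 mm high, behind the unit. Origin: centre of its underside.
There are look-alikes about, which are no part of the job. Of the things that look like the unit, take the one that is farthest to the robot's right at the start.

How it is judged:
On the way, in this order (a step that is already met when the one before it is completed fails the run):
1. the first (leftmost) key is touched with the fingers while one key is still latched (contact force between the fingers and key_1 above 0.4 N and z of any of key_1, key_2, key_3, key_4 in the frame of unit below 0.0565 m), for 0.05 s.
2. the second key is touched with the fingers while one key is still latched (contact force between the fingers and key_2 above 0.4 N and z of any of key_1, key_2, key_3, key_4 in the frame of unit below 0.0565 m), for 0.05 s.
3. the third key is touched with the fingers while one key is still latched (contact force between the fingers and key_3 above 0.4 N and z of any of key_1, key_2, key_3, key_4 in the frame of unit below 0.0565 m), for 0.05 s.
4. the fourth (rightmost) key is touched with the fingers while one key is still latched (contact force between the fingers and key_4 above 0.4 N and z of any of key_1, key_2, key_3, key_4 in the frame of unit below 0.0565 m), for 0.05 s.
5. the fingers are off the keys and one key is still latched (contact force between the fingers and key_1 below 0.1 N and contact force between the fingers and key_2 below 0.1 N and contact force between the fingers and key_3 below 0.1 N and contact force between the fingers and key_4 below 0.1 N and z of any of key_1, key_2, key_3, key_4 in the frame of unit below 0.0565 m), for 0.05 s.
6. the latched key has been pressed and let go: all four keys are up (z of each of key_1, key_2, key_3, key_4 in the frame of unit above 0.0595 m), for 0.2 s.
At the end, for the whole second after the job is handed in: All four keys stand up (each top within 1.5 mm of 61 mm above the unit's underside) and the four loose things are within 20 mm of where they were (all of step 6 and distance of each of handpiece, sample_jar, loupe, dial_holder from where it was at the start of the episode below 0.02 m); the robot touches nothing.
It fails at once if an up key is pushed down more than 7.5 mm while another key is latched ((z of key_1 in the frame of unit below 0.0535 m and z of any of key_2, key_3, key_4 in the frame of unit below 0.0565 m) or (z of key_2 in the frame of unit below 0.0535 m and z of any of key_1, key_3, key_4 in the frame of unit below 0.0565 m) or (z of key_3 in the frame of unit below 0.0535 m and z of any of key_1, key_2, key_4 in the frame of unit below 0.0565 m) or (z of key_4 in the frame of unit below 0.0535 m and z of any of key_1, key_2, key_3 in the frame of unit below 0.0565 m)).
It fails at once if a key is squeezed or rammed with more than 80 N (contact force between the fingers and key_1 above 80 N or contact force between the fingers and key_2 above 80 N or contact force between the fingers and key_3 above 80 N or contact force between the fingers and key_4 above 80 N).
It fails at once if a loose thing is lifted or shifted by more than 20 mm (distance of any of handpiece, sample_jar, loupe, dial_holder from where it was at the start of the episode above 0.02 m).
It also fails if it takes over 45 s, if anything falls off the work surface, if the arm or the gripper's body presses on something with over 40 N, if the wrist force passes 120 N, or if a joint passes its speed limit or range.

ROBOT

A 6-joint arm with a two-finger parallel gripper is mounted at the origin on a cart in front of the work surface, level with it; the furniture and walls round the work are solid. World frame = base frame: x ahead of the robot, y to its left, z up, the work surface at z = 0. Lengths are in m, angles in rad, forces in N, time in s.
With the tool pointing down it reaches from about 0.25 to 0.775 m from the base axis. Payload 8.9 kg.
Tool frame: the origin (TCP) lies on the centre line of the jaws, within the pads' length; the fingertips stand 25 mm ahead of it and the grasp point (between the pads) lies 6 mm ahead of it; z points along the fingers, y is the direction in which the jaws open and shut (so a half turn about z gives the same grasp; the last joint's range is limited). The gripper opens to 85 mm and grips with 20 to 120 N. Pads are 22 mm wide; open, the fingers measure 114 mm over their backs; the gripper's body (76 mm by 85 mm) begins 54 mm behind the grasp point. The pads swing forward as they close: fully open they stand 13 mm farther back than shut.
Start: joints at [-1.415, 0.291, -0.153, 1.127, 0, 1.431], TCP at [0.153, -0.502, 0.256] pointing down, gripper open.
Joint ranges: [-2.52, 2.52], [-0.91, 1.74], [-1.3, 1.37], [-1.96, 2.02], [-1.52, 1.47], [-3.14, 3.14]. Speed limits (rad/s): [2.22, 2.22, 2.79, 3.14, 3.14, 3.14].

INTERFACE

Orientations are given as a rotation vector (axis times angle).
In Python, from rig import ctrl gives the robot as it stands.
- The arm moves only by the tool send_rows, never from a script. Its argument "motion" is a list that holds one entry, the list of rows, each a list of 5 numbers: the shift along the tool's x, y, z in units of 40 mm (1.0 is 40 mm), then the turn about the tool's z in units of 6 degrees (1.0 is 6 degrees), then the finger opening in mm, from 0 to 85.4. In form: [[[dx, dy, dz, spin, jaw], ...]]. A call has 1 to 5 rows; each row is the pose to reach, as a shift and turn from the pose measured when the call began, along the tool's axes at that moment; what a row does not reach only later rows make up. A row lasts 1/10 s, in which the tool goes at most 50 mm and 8.59 degrees, less where a joint would pass 70% of its speed; a pose out of reach is approached as far as the arm can. A call with a gripper value outside its range is refused whole. The fingers move at their own pace and stop on an object; "grip_force" is the grip in N (left out, the last holds). Time passes only in rows, so rows that repeat a pose let the fingers close. It gives the time, the measured TCP pose, the force and the opening at its end, in the units of the state.
- ctrl.observe(): the state, without advancing time (a new reading comes with each control period).
- ctrl.get_image(name): name is "scene" or "top" or "wrist"; returns a dict with "frame" (420x560x3 uint8, blue, green, red), "fovy" (degrees; the focal length in pixels is half the picture's height over the tangent of half this angle, whatever the lens; pixels are square), "cx", "cy" (the principal point, pixels), "cam_to_world" (4x4, takes a point from camera to world coordinates). Camera axes: x right, y down, z forward; pixel columns grow to the right and rows downward; lengths in m; the calibration is good to about 2 mm. The wrist camera is an equidistant fisheye: a pixel r from the principal point sees the ray r / f radians off the axis. A picture is of the moment at which its call begins. There is no depth.
- ctrl.close_job(): hands the job in, once; it reports no verdict.
Trained networks look in a picture, given as the dict that the camera call returned (one of the last four; its "shot" number tells which), for a name from the list of things; names that differ only in an ending like _2 or _b are one class to them, and where a whole thing is asked for, a point or a joint stands for the part that bears it (a point fixed in the world has none). Each returns a list of dicts, best first, with "confidence" (0 to 1); they miss things now and then, are a little off and sometimes report something else, mostly with a low value. They report only what shows in the picture. A call takes as long as a camera call. They do not tell look-alikes from the thing itself.
- ctrl.look_for(picture, name): "extent" ([left, top, right, bottom] in pixels, round what is visible of it).
The state is a dict: "clock": time; "joint_positions": joint angles; "joint_vel": joint speeds; "joint_torque": joint torques, N m; "tcp_pos": TCP position; "tool_rot": TCP orientation; "wrist_force": force on the tool from outside, world axes, zero at the start; "ft_torque": the same for the moment, N m; "grip_width": finger opening in m.
Only numpy, scipy, OpenCV 4.12 (cv2) and the standard library are available. Lean on these libraries where they do the work, as an engineer would, in place of code of your own. Each camera call takes 0.05 s, during which the arm holds its last target.

## Working session

There is one attempt and no reset: what is moved stays moved. The work goes in short steps, Python scripts to look and compute and a tool call to move; the robot and the scene stay as the last step left them, time stands still between calls to the robot, and variables do not carry over. Pictures are saved under pics/ and viewed, and the job is handed in when it is done.

Besides the shell and the picture viewer there is one more tool, called as name([rows], argument=value, ...), one row to a line, values as JSON. send_rows: Moves the arm, as the interface text tells. Its arguments: {"type":"object","properties":{"motion":{"type":"array"},"grip_force":{"type":"number"}},"required":["motion"]}

```bash
mkdir -p pics; ls; python3 - <<'E'
from rig import ctrl
import cv2,pickle
s=ctrl.observe();print(s)
for n in ("scene","top"):
    p=ctrl.get_image(n);cv2.imwrite(f"pics/{n}0.png",p["frame"])
    print(n,p["fovy"],p["cx"],p["cy"],p["cam_to_world"])
    pickle.dump(p,open(f"{n}0.pkl","wb"))
    for k in ("unit","key_1","handpiece","sample_jar","loupe","dial_holder"):
        print(k,[([round(v) for v in d["extent"]],round(d["confidence"],2)) for d in ctrl.look_for(p,k)])
E
```

```text
pics
{'clock': 0.0, 'joint_positions': array([-1.41532414e+00,  2.91288991e-01, -1.54114251e-01,  1.12673229e+00,
       -1.52776260e-05,  1.43152782e+00]), 'joint_vel': array([-4.89152549e-05,  2.45836521e-04, -2.38323811e-04,  1.01693410e-03,
        2.00237827e-04,  2.93732818e-03]), 'joint_torque': array([-2.92758290e-03, -5.37146974e+01,  3.31364930e+01,  1.61323609e-02,
       -5.17932694e-04,  6.29827923e-06]), 'tcp_pos': array([ 0.15245839, -0.50194245,  0.25573228]), 'tool_rot': array([-3.10621524e+00, -4.61106992e-01,  4.10228107e-05]), 'wrist_force': array([ 0.12400494,  0.30460163, -0.66028136]), 'ft_torque': array([ 0.05285382, -0.00848238, -0.03733995]), 'grip_width': 0.08559948718934553}
scene 52.90687192844714 278.905314644667 201.20884592822475 [[-6.96495865e-01 -4.11398273e-01  5.87915786e-01  6.39472467e-02]
 [-7.17560609e-01  3.98714569e-01 -5.71080962e-01  5.54935040e-01]
 [ 5.31132597e-04 -8.19620738e-01 -5.72906243e-01  5.47409287e-01]
 [ 0.00000000e+00  0.00000000e+00  0.00000000e+00  1.00000000e+00]]
unit [([156, 258, 291, 365], 0.74), ([295, 166, 386, 230], 
[... 335 characters left out ...]
, 0.6)]
dial_holder []
top 54.7034067963819 279.6093109191857 211.9698388440375 [[ 0.02453603 -0.98100343  0.19243248  0.39345295]
 [-0.99948935 -0.0201307   0.02481501  0.05513157]
 [-0.02046981 -0.19294307 -0.98099641  0.91103627]
 [ 0.          0.          0.          1.        ]]
unit [([311, 209, 402, 264], 0.85), ([132, 237, 226, 290], 0.68)]
key_1 [([342, 229, 361, 245], 0.71), ([180, 261, 193, 276], 0.68), ([325, 235, 336, 245], 0.63), ([380, 228, 397, 240], 0.56), ([161, 258, 174, 272], 0.56), ([143, 259, 152, 272], 0.44)]
handpiece [([247, 240, 314, 248], 0.62)]
sample_jar [([418, 223, 443, 245], 0.64)]
loupe [([326, 277, 344, 289], 0.49)]
dial_holder [([366, 184, 382, 203], 0.59)]
```

View pics/scene0.png

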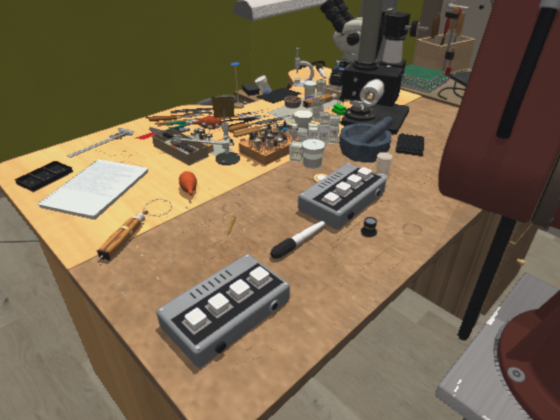

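View pics/top0.png

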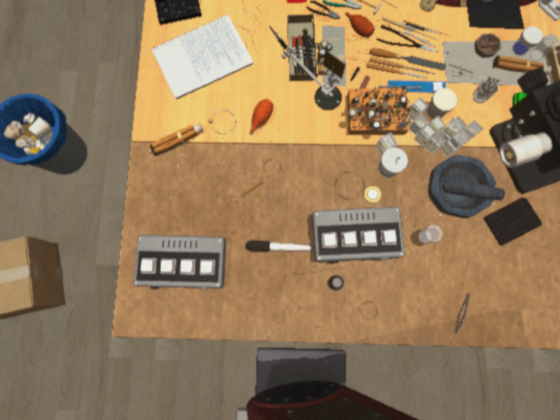

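```bash
python3 - <<'E'
import cv2
t=cv2.imread("pics/top0.png")
cv2.imwrite("pics/top0c.png",cv2.resize(t[175:305,240:450],None,fx=3.8,fy=3.8,interpolation=cv2.INTER_CUBIC))
E
```

```text
(no output)
```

View pics/top0c.png

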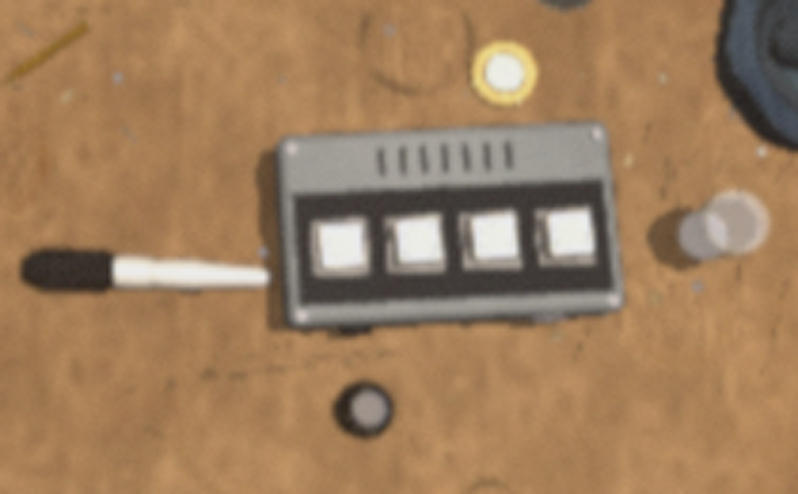

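Two candidates: a unit at top-image (357,234) and one at (180,262). Right in the top image is −y, the robot's right, so the one at (357,234), next to the handpiece, jar, loupe and dial, is meant. The crop confirms this. Next I'll get its pose.

```bash
cat > h.py <<'E'
import numpy as np
def ray(p,u,v,fish=False):
    H=p["frame"].shape[0]; f=H/2/np.tan(np.radians(p["fovy"])/2)
    x,y=(u-p["cx"]),(v-p["cy"])
    if fish:
        r=np.hypot(x,y);t=r/f;d=np.array([x/r*np.sin(t),y/r*np.sin(t),np.cos(t)])
    else: d=np.array([x/f,y/f,1])
    M=np.array(p["cam_to_world"]);return M[:3,3],M[:3,:3]@d
def at_z(p,u,v,z,fish=False):
    o,d=ray(p,u,v,fish);return (o+d*(z-o[2])/d[2])
def proj(p,P,fish=False):
    H=p["frame"].shape[0]; f=H/2/np.tan(np.radians(p["fovy"])/2)
    M=np.array(p["cam_to_world"]);c=M[:3,:3].T@(np.array(P)-M[:3,3])
    if fish:
        r=np.hypot(c[0],c[1]);t=np.arctan2(r,c[2]);return p["cx"]+f*t*c[0]/r,p["cy"]+f*t*c[1]/r
    return p["cx"]+f*c[0]/c[2],p["cy"]+f*c[1]/c[2]
def W(ox,oy,yaw,x,y,z):
    c,s=np.cos(yaw),np.sin(yaw);return np.array([ox+c*x-s*y,oy+s*x+c*y,z])
E
python3 - <<'E'
import pickle,cv2,numpy as np
from h import *
from scipy.optimize import least_squares
p=pickle.load(open("top0.pkl","rb"));q=pickle.load(open("scene0.pkl","rb"))
def blobs(p,box,th):
    l,t,r,b=box;g=p["frame"][t:b,l:r].min(axis=2)
    n,L,st,c=cv2.connectedComponentsWithStats((g>th).astype(np.uint8))
    return sorted([(c[i][0]+l,c[i][1]+t,st[i][4],*st[i][2:4]) for i in range(1,n) if st[i][4]>25])
K=blobs(p,(314,222,400,254),185);print(np.round(K,1))
cor=[(282,142,55-0,95),(606,127,55,-95),(621,308,-55,-95),(292,325,-55,95)]
cor=[(u/3.8+240-.4,v/3.8+175-.4,x,y) for u,v,x,y in cor]
ky=[63,21,-21,-63]
def res(a,z=.045):
    r=[]
    for u,v,x,y in cor: r+=list(np.subtract(proj(p,W(*a,x/1e3,y/1e3,.043)),(u,v)))
    return r
def resk(a):
    r=[]
    for k,y in zip(K,ky): r+=list(np.subtract(proj(p,W(*a,-.012,y/1e3,.061)),k[:2]))
    return r
x0=[.4,-.08,0]
for f in (res,resk):
    s=least_squares(f,x0);print(s.x,np.round(s.fun,1))
a=s.x
im=cv2.resize(q["frame"][150:260,290:420],None,fx=5,fy=5,interpolation=cv2.INTER_CUBIC)
for y in ky:
    for z,c in((.061,(0,0,255)),(.055,(0,255,0))):
        pts=[proj(q,W(*a,-.012+i*.012,y/1e3+j*.012,z)) for i,j in((1,1),(1,-1),(-1,-1),(-1,1))]
        cv2.polylines(im,[np.int32([((u-290)*5,(v-150)*5) for u,v in pts])],True,c)
cv2.imwrite("pics/s1.png",im)
for n,u,v in(("loupe",337,283),("jar",426,236),("dial",373,194),("tip",310,248)): print(n,at_z(p,u,v,.02))
E
```

```text
[[329.5 239.  120.   12.   11. ]
 [349.9 237.9 119.   12.   12. ]
 [369.8 236.9 118.   12.   12. ]
 [389.7 236.  117.   12.   11. ]]
[ 0.51989575 -0.09247839  0.06752998] [-1.5 -1.4  0.7 -1.5  1.9  1.6 -1.1  1.1]
[ 0.52111093 -0.09201394  0.07223917] [ 0.2 -0.1 -0.2  0.1 -0.   0.   0.  -0. ]
loupe [ 0.4146946  -0.04994056  0.02      ]
jar [ 0.52108604 -0.24501997  0.02      ]
dial [ 0.61366693 -0.1310889   0.02      ]
tip [0.48900882 0.00896596 0.02      ]
```

View pics/s1.png

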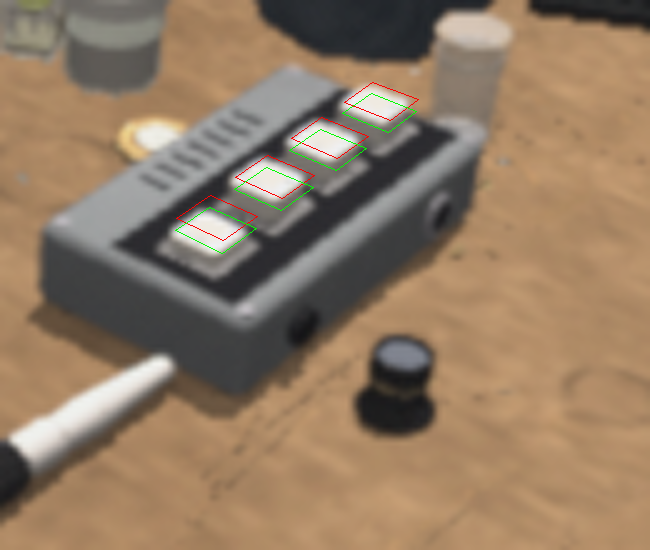

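The scene view suggests key_1 is the lowered one: its cap matches the green (55 mm) outline, while the other three match the red. Touching will confirm. First I close the fingers and move over key_1.

```bash
cat >> h.py <<'E'
from scipy.spatial.transform import Rotation as R
U=(.521,-.092,.072)
def key(n): return W(*U,-.012,[.063,.021,-.021,-.063][n-1],.061)
def st(n,z=None):
    from rig import ctrl
    s=ctrl.observe();k=key(n); 
    t=np.array([k[0],k[1],s["tcp_pos"][2] if z is None else z])
    Rm=R.from_rotvec(s["tool_rot"]);d=Rm.inv().apply(t-s["tcp_pos"])/.04
    x=Rm.apply([1,0,0]);yaw=np.arctan2(x[1],x[0])
    print("t",round(s["clock"],2),"tcp",np.round(s["tcp_pos"],4),"F",np.round(s["wrist_force"],2),"w",round(s["grip_width"],4),"need",np.round(d,3),"spin",round(np.degrees(yaw-U[2])/6,2))
E
python3 -c "
from h import *
st(1)"
```

```text
t 0.7 tcp [ 0.1526 -0.5024  0.2563] F [-0.2   0.76  0.03] w 0.0855 need [ 1.185e+01 -8.743e+00 -1.000e-03] spin 2.13
```

send_rows([
  [[0.9,-0.66,0,0.5,0],[1.8,-1.32,0,1,0],[2.7,-1.98,0,1.5,0],[3.6,-2.64,0,2.13,0],[4.5,-3.3,0,2.13,0]],
], grip_force=20)

```text
clock: 1.2
tcp_pos: [0.2871, -0.3223, 0.2565]
tool_rot: [3.139, 0.108, 0.001]
wrist_force: [1.5, -0.4, -0.1]
grip_width: 0.0122
```

```bash
python3 -c "
from h import *
st(1)"
```

```text
t 1.2 tcp [ 0.2871 -0.3223  0.2565] F [ 1.47 -0.45 -0.08] w 0.0122 need [ 5.925e+00 -6.916e+00 -1.000e-03] spin -0.03
```

send_rows([
  [[0.7,-0.82,0,0,0],[1.4,-1.64,0,0,0],[2.1,-2.46,0,0,0],[2.8,-3.28,0,0,0],[3.5,-4.1,0,0,0]],
])

```text
clock: 1.7
tcp_pos: [0.4164, -0.1475, 0.2567]
tool_rot: [3.139, 0.108, 0.002]
wrist_force: [0.2, -0.7, -0.3]
grip_width: -0.0003
```

```bash
python3 -c "
from h import *
st(1)"
```

```text
t 1.7 tcp [ 0.4164 -0.1475  0.2567] F [ 0.24 -0.73 -0.33] w -0.0003 need [ 2.4   -2.777 -0.   ] spin -0.03
```

send_rows([
  [[0.7,-0.8,0,0,0],[1.4,-1.6,0.4,0,0],[2.1,-2.4,1.2,0,0],[2.4,-2.78,2.1,0,0],[2.4,-2.78,2.8,0,0]],
])

```text
clock: 2.2
tcp_pos: [0.5055, -0.0276, 0.1428]
tool_rot: [3.139, 0.114, 0.002]
wrist_force: [0.7, -1.7, 0.0]
grip_width: 0.0005
```

send_rows([
  [[0,0,0,0,0],[0,0,0,0,0]],
])

```text
clock: 2.4
tcp_pos: [0.5053, -0.0274, 0.143]
tool_rot: [3.14, 0.114, 0.0]
wrist_force: [-0.7, -0.8, 0.2]
grip_width: -0.0004
```

```bash
python3 - <<'E'
from h import *
from rig import ctrl
import cv2,pickle
st(1)
for n in("wrist","top","scene"):
    p=ctrl.get_image(n);pickle.dump(p,open(n+"1.pkl","wb"));im=p["frame"].copy()
    for i in range(1,5):
        u,v=proj(p,key(i),n=="wrist");cv2.circle(im,(int(round(u)),int(round(v))),2,(0,0,255),-1)
    if n=="top": im=cv2.resize(im[175:305,240:450],None,fx=3.8,fy=3.8)
    if n=="scene": im=cv2.resize(im[120:260,270:420],None,fx=4,fy=4)
    cv2.imwrite(f"pics/{n}1.png",im)
E
```

```text
t 2.4 tcp [ 0.5053 -0.0274  0.143 ] F [-0.69 -0.82  0.24] w -0.0004 need [-0.025  0.063 -0.   ] spin 0.0
```

View pics/wrist1.png

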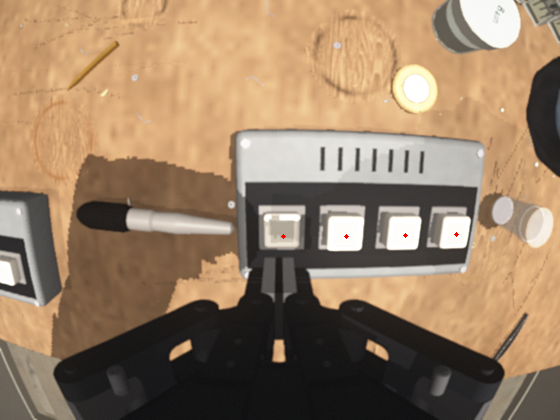

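View pics/scene1.png

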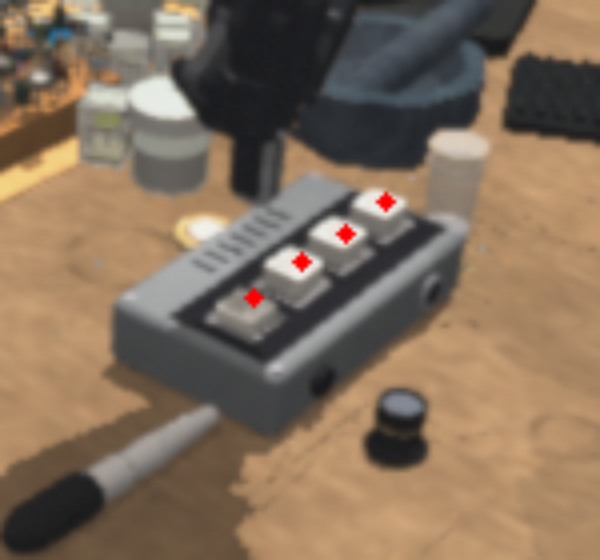

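Marks fall on the keys within about 2 mm. Key_1 clearly shows a lower, shaded cap in the wrist view at (283,233). Descending on key_1.

send_rows([
  [[0.02,0.06,0.7,0,0],[0.02,0.06,1.1,0,0],[0.02,0.06,1.35,0,0],[0.02,0.06,1.35,0,0],[0.02,0.06,1.35,0,0]],
])

```text
clock: 3.05
tcp_pos: [0.5082, -0.0309, 0.0915]
tool_rot: [3.138, 0.112, 0.008]
wrist_force: [0.0, 0.4, 0.2]
grip_width: 0.0002
```

send_rows([
  [[0,0,0.05,0,0],[0,0,0.1,0,0],[0,0,0.1,0,0]],
])

```text
clock: 3.35
tcp_pos: [0.5083, -0.0309, 0.0877]
tool_rot: [3.138, 0.112, 0.008]
wrist_force: [-0.2, -0.1, -0.1]
grip_width: 0.0002
```

send_rows([
  [[0,0,0.05,0,0],[0,0,0.1,0,0],[0,0,0.1,0,0]],
])

```text
clock: 3.65
tcp_pos: [0.5082, -0.0309, 0.0833]
tool_rot: [3.138, 0.112, 0.007]
wrist_force: [0.5, -1.0, -0.4]
grip_width: -0.0
```

send_rows([
  [[0,0,0.03,0,0],[0,0,0.05,0,0],[0,0,0.05,0,0]],
])

```text
clock: 3.95
tcp_pos: [0.5081, -0.0308, 0.0812]
tool_rot: [3.138, 0.112, 0.007]
wrist_force: [-0.8, 0.4, -0.0]
grip_width: 0.0003
```

```bash
python3 - <<'E'
from h import *
from rig import ctrl
import cv2
st(1)
p=ctrl.get_image("scene");cv2.imwrite("pics/s2.png",cv2.resize(p["frame"][150:260,290:420],None,fx=5,fy=5,interpolation=cv2.INTER_CUBIC))
st(1)
E
```

```text
t 3.95 tcp [ 0.5081 -0.0308  0.0812] F [-0.75  0.38 -0.  ] w 0.0003 need [-0.088 -0.026 -0.   ] spin -0.01
t 4.0 tcp [ 0.5081 -0.0308  0.0813] F [-0.8   0.24 -0.24] w -0.0003 need [-0.089 -0.026 -0.   ] spin -0.01
```

View pics/s2.png

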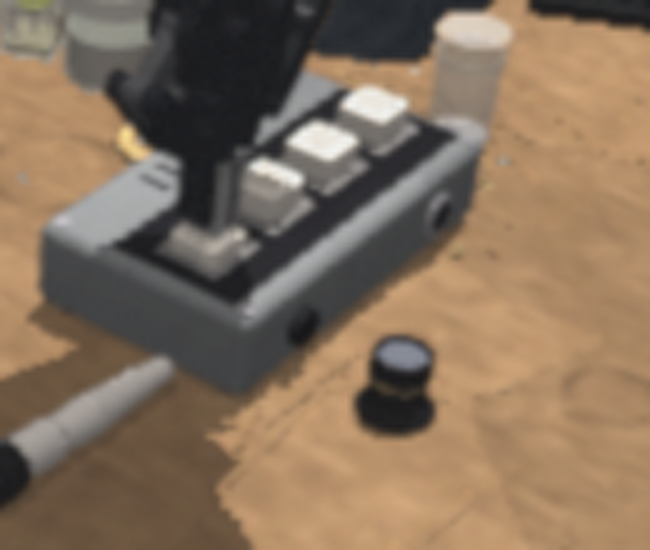

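Tips are over the cap and just above it. They are at about 56 mm with no force, so key_1 is down. Continuing in 1 mm steps.

send_rows([
  [[-0.05,0,0,0,0],[-0.05,0,0.03,0,0],[-0.05,0,0.03,0,0]],
])

```text
clock: 4.3
tcp_pos: [0.506, -0.031, 0.0802]
tool_rot: [3.138, 0.112, 0.007]
wrist_force: [-2.6, -0.1, 2.5]
grip_width: -0.0003
```

send_rows([
  [[0,0,0.03,0,0],[0,0,0.03,0,0]],
])

```text
clock: 4.5
tcp_pos: [0.5059, -0.031, 0.0792]
tool_rot: [3.138, 0.112, 0.007]
wrist_force: [-2.4, 0.2, 8.0]
grip_width: 0.0004
```

send_rows([
  [[0,0,0.02,0,0],[0,0,0.02,0,0]],
])

```text
clock: 4.7
tcp_pos: [0.5059, -0.031, 0.0789]
tool_rot: [3.138, 0.112, 0.007]
wrist_force: [-2.8, 0.4, 9.3]
grip_width: 0.0
```

Touched. Contact was at tcp z ≈ 0.0802, and the force rose to 9 N with at most 1.3 mm of give, far from the stop at 4 mm. Lifting off and going to key_2.

send_rows([
  [[0,0,-0.3,0,0],[0,0,-0.6,0,0],[0,0,-0.6,0,0]],
])

```text
clock: 5.0
tcp_pos: [0.507, -0.0312, 0.1044]
tool_rot: [3.138, 0.112, 0.012]
wrist_force: [0.3, 0.3, 0.3]
grip_width: -0.0002
```

```bash
python3 - <<'E'
from h import *
from rig import ctrl
import cv2
st(2)
p=ctrl.get_image("scene");cv2.imwrite("pics/s3.png",cv2.resize(p["frame"][150:260,290:420],None,fx=5,fy=5,interpolation=cv2.INTER_CUBIC))
E
```

```text
t 5.0 tcp [ 0.507  -0.0312  0.1044] F [0.32 0.32 0.3 ] w -0.0002 need [-0.059  1.017  0.002] spin -0.01
```

View pics/s3.png

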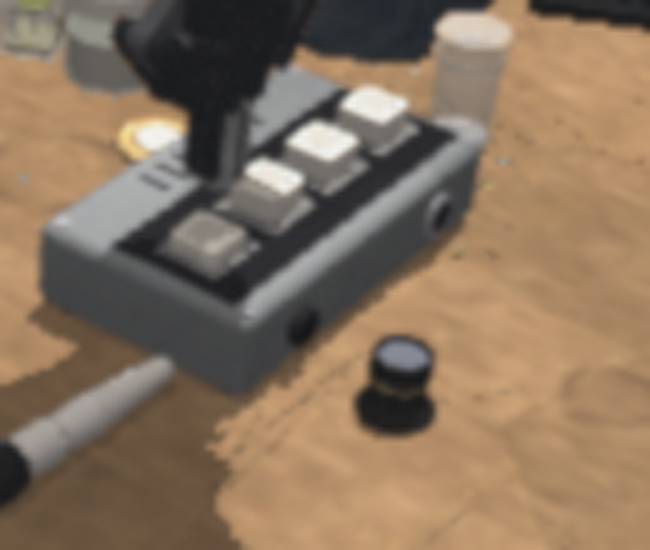

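Key_1, centred at (208,240), is still low. On to key_2, where contact should come at tcp z ≈ 0.0862.

send_rows([
  [[-0.04,1.02,0,0,0],[-0.04,1.02,0.2,0,0],[-0.04,1.02,0.32,0,0],[-0.04,1.02,0.32,0,0]],
])

```text
clock: 5.45
tcp_pos: [0.5069, -0.0712, 0.0897]
tool_rot: [3.139, 0.112, 0.007]
wrist_force: [0.8, -0.5, 0.3]
grip_width: 0.0001
```

send_rows([
  [[0,0,0.05,0,0],[0,0,0.05,0,0]],
])

```text
clock: 5.65
tcp_pos: [0.5065, -0.0705, 0.0873]
tool_rot: [3.139, 0.113, 0.005]
wrist_force: [0.4, -0.0, 0.1]
grip_width: 0.0001
```

send_rows([
  [[0,0,0.04,0,0],[0,0,0.04,0,0]],
])

```text
clock: 5.85
tcp_pos: [0.5067, -0.0702, 0.0858]
tool_rot: [3.139, 0.114, 0.006]
wrist_force: [-0.3, 0.9, 2.4]
grip_width: -0.0002
```

send_rows([
  [[0,0,0.03,0,0],[0,0,0.03,0,0]],
])

```text
clock: 6.05
tcp_pos: [0.5067, -0.0701, 0.0847]
tool_rot: [3.139, 0.114, 0.006]
wrist_force: [-0.9, -0.3, 2.5]
grip_width: 0.0
```

Key_2 touched: about 2.5 N in two consecutive readings, at up-key height. Lift, then key_3.

send_rows([
  [[0,0,-0.25,0,0],[0,0,-0.5,0,0],[0,0,-0.5,0,0]],
])

```text
clock: 6.35
tcp_pos: [0.5077, -0.0704, 0.1064]
tool_rot: [3.138, 0.114, 0.01]
wrist_force: [0.9, -0.3, -0.9]
grip_width: -0.0
```

```bash
python3 -c "
from h import *
st(3)"
```

```text
t 6.35 tcp [ 0.5077 -0.0704  0.1064] F [ 0.87 -0.27 -0.88] w -0.0 need [-0.009  1.087  0.002] spin 0.01
```

send_rows([
  [[0.01,1.08,0,0,0],[0.01,1.08,0.2,0,0],[0.01,1.08,0.36,0,0],[0.01,1.08,0.38,0,0]],
])

```text
clock: 6.75
tcp_pos: [0.5104, -0.1128, 0.0903]
tool_rot: [3.139, 0.114, 0.007]
wrist_force: [-0.1, -0.4, 0.4]
grip_width: -0.0
```

send_rows([
  [[0,0,0.05,0,0],[0,0,0.06,0,0]],
])

```text
clock: 6.95
tcp_pos: [0.51, -0.112, 0.0875]
tool_rot: [-3.139, -0.115, -0.006]
wrist_force: [-0.2, 1.3, -0.4]
grip_width: 0.0003
```

send_rows([
  [[0,0,0.04,0,0],[0,0,0.04,0,0]],
])

```text
clock: 7.15
tcp_pos: [0.5102, -0.1117, 0.086]
tool_rot: [-3.139, -0.116, -0.006]
wrist_force: [-0.8, 1.1, 2.7]
grip_width: 0.0
```

send_rows([
  [[0,0,0.03,0,0],[0,0,0.03,0,0]],
])

```text
clock: 7.35
tcp_pos: [0.5102, -0.1116, 0.0849]
tool_rot: [-3.139, -0.116, -0.006]
wrist_force: [-1.0, 0.1, 3.3]
grip_width: -0.0001
```

send_rows([
  [[0,0,-0.25,0,0],[0,0,-0.5,0,0],[0,0,-0.5,0,0]],
])

```text
clock: 7.65
tcp_pos: [0.5112, -0.1121, 0.1067]
tool_rot: [3.139, 0.116, 0.01]
wrist_force: [0.4, 0.3, -0.5]
grip_width: -0.0003
```

```bash
python3 -c "
from h import *
st(4)"
```

```text
t 7.65 tcp [ 0.5112 -0.1121  0.1067] F [ 0.43  0.33 -0.49] w -0.0003 need [-2.100e-02  1.093e+00  1.000e-03] spin 0.02
```

Key_3 touched (3.3 N), lifted. Now key_4.

send_rows([
  [[0,1.09,0,0,0],[0,1.09,0.2,0,0],[0,1.09,0.36,0,0],[0,1.09,0.38,0,0]],
])

```text
clock: 8.05
tcp_pos: [0.5135, -0.1548, 0.0905]
tool_rot: [-3.139, -0.116, -0.007]
wrist_force: [-0.0, 0.4, -0.3]
grip_width: -0.0
```

send_rows([
  [[0,0,0.05,0,0],[0,0,0.06,0,0]],
])

```text
clock: 8.25
tcp_pos: [0.5131, -0.154, 0.0877]
tool_rot: [-3.138, -0.117, -0.006]
wrist_force: [0.1, 0.1, -0.2]
grip_width: -0.0004
```

send_rows([
  [[0,0,0.04,0,0],[0,0,0.04,0,0]],
])

```text
clock: 8.45
tcp_pos: [0.5133, -0.1536, 0.0862]
tool_rot: [-3.138, -0.118, -0.006]
wrist_force: [-0.3, -0.0, 0.4]
grip_width: -0.0003
```

send_rows([
  [[0,0,0.03,0,0],[0,0,0.03,0,0]],
])

```text
clock: 8.65
tcp_pos: [0.5133, -0.1536, 0.0851]
tool_rot: [-3.138, -0.118, -0.006]
wrist_force: [-0.8, -0.0, 3.8]
grip_width: -0.0
```

send_rows([
  [[0,0,0.01,0,0],[0,0,0.01,0,0]],
])

```text
clock: 8.85
tcp_pos: [0.5133, -0.1536, 0.0848]
tool_rot: [-3.138, -0.118, -0.007]
wrist_force: [-1.1, 0.7, 3.7]
grip_width: 0.0003
```

send_rows([
  [[0,0,-0.25,0,0],[0,0,-0.5,0,0],[0,0,-0.5,0,0]],
])

```text
clock: 9.15
tcp_pos: [0.5143, -0.1541, 0.1066]
tool_rot: [3.139, 0.118, 0.01]
wrist_force: [0.0, 0.4, 0.1]
grip_width: 0.0
```

```bash
python3 - <<'E'
from h import *
from rig import ctrl
import cv2
st(1)
p=ctrl.get_image("scene");cv2.imwrite("pics/s4.png",cv2.resize(p["frame"][150:260,290:420],None,fx=5,fy=5,interpolation=cv2.INTER_CUBIC))
E
```

```text
t 9.15 tcp [ 0.5143 -0.1541  0.1066] F [0.01 0.4  0.13] w 0.0 need [-1.000e-02 -3.112e+00 -2.000e-03] spin 0.03
```

View pics/s4.png

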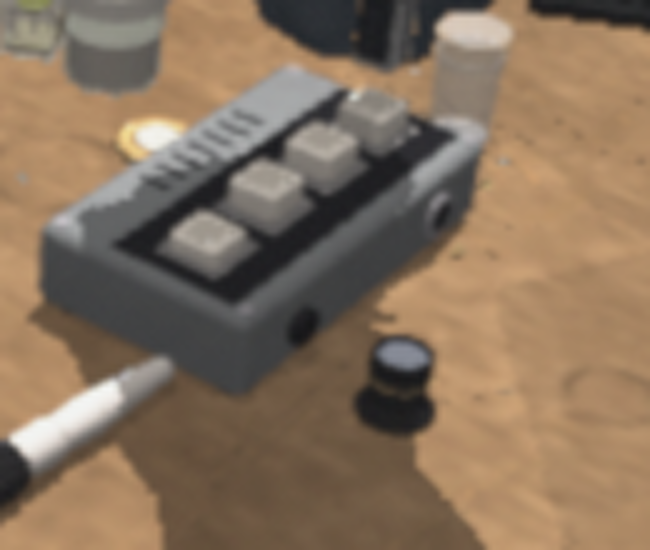

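All four keys have been touched. Key_1 at (208,242) is still the low one and the others stand up. Going back to key_1 to press it.

send_rows([
  [[0,-1.1,0,0,0],[0,-2.2,0,0,0],[0,-3.1,0,0,0],[0,-3.1,0.2,0,0],[0,-3.1,0.4,0,0]],
])

```text
clock: 9.7
tcp_pos: [0.5049, -0.0298, 0.0895]
tool_rot: [3.139, 0.121, 0.01]
wrist_force: [0.0, -0.3, -0.5]
grip_width: 0.0002
```

```bash
python3 -c "
from h import *
st(1)"
```

```text
t 9.7 tcp [ 0.5049 -0.0298  0.0895] F [ 0.05 -0.31 -0.47] w 0.0002 need [-0.01   0.005 -0.   ] spin 0.05
```

send_rows([
  [[0,0,0.1,0,0],[0,0,0.2,0,0],[0,0,0.23,0,0],[0,0,0.23,0,0]],
])

```text
clock: 10.1
tcp_pos: [0.5049, -0.0307, 0.0803]
tool_rot: [3.139, 0.119, 0.01]
wrist_force: [-0.6, -1.2, 0.3]
grip_width: -0.0003
```

send_rows([
  [[0,0,0.04,0,0],[0,0,0.07,0,0],[0,0,0.07,0,0]],
])

```text
clock: 10.4
tcp_pos: [0.505, -0.0307, 0.0779]
tool_rot: [3.139, 0.119, 0.01]
wrist_force: [-3.5, 0.8, 8.4]
grip_width: 0.0002
```

send_rows([
  [[0,0,0.03,0,0],[0,0,0.03,0,0]],
])

```text
clock: 10.6
tcp_pos: [0.505, -0.0307, 0.0772]
tool_rot: [-3.139, -0.118, -0.011]
wrist_force: [-3.1, 1.4, 10.4]
grip_width: 0.0004
```

send_rows([
  [[0,0,0.04,0,0],[0,0,0.04,0,0]],
])

```text
clock: 10.8
tcp_pos: [0.5049, -0.0307, 0.0761]
tool_rot: [-3.138, -0.117, -0.011]
wrist_force: [-3.9, 2.5, 10.1]
grip_width: 0.0002
```

send_rows([
  [[0,0,0.04,0,0],[0,0,0.05,0,0]],
])

```text
clock: 11.0
tcp_pos: [0.505, -0.0308, 0.0758]
tool_rot: [-3.138, -0.117, -0.012]
wrist_force: [-11.1, 3.6, 33.0]
grip_width: -0.0002
```

The force jumped to 33 N at 0.0758, so the hard stop is reached. Releasing straight up.

send_rows([
  [[0,0,-0.3,0,0],[0,0,-0.8,0,0],[0,0,-1.6,0,0],[0,0,-2.4,0,0],[0,0,-2.4,0,0]],
])

```text
clock: 11.5
tcp_pos: [0.5068, -0.0318, 0.1756]
tool_rot: [-3.139, -0.116, -0.023]
wrist_force: [0.6, -0.1, 0.3]
grip_width: -0.0004
```

```bash
python3 - <<'E'
from h import *
from rig import ctrl
import cv2
st(1)
for n in("scene","wrist"):
    p=ctrl.get_image(n);im=p["frame"]
    if n=="scene": im=cv2.resize(im[150:260,290:420],None,fx=5,fy=5,interpolation=cv2.INTER_CUBIC)
    cv2.imwrite(f"pics/{n}5.png",im)
E
```

```text
t 11.5 tcp [ 0.5068 -0.0318  0.1756] F [ 0.64 -0.05  0.33] w -0.0004 need [-0.054 -0.049 -0.001] spin 0.02
```

View pics/scene5.png

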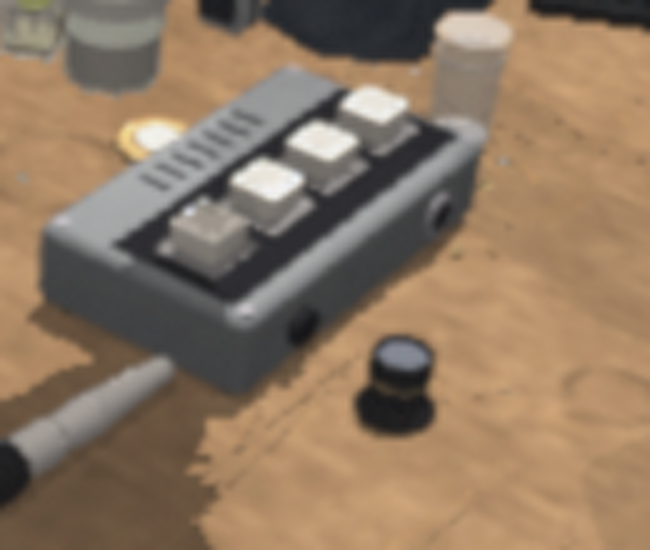

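View pics/wrist5.png

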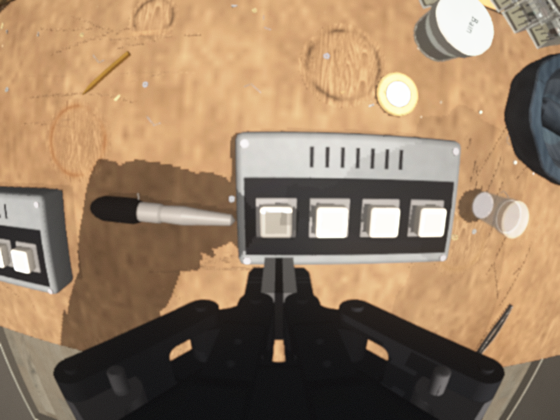

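Key_1 at (208,225) in the scene crop now stands as tall as the others. The loose things look unmoved. The arm is clear, so I'm handing in.

```bash
python3 -c "
from rig import ctrl
print(ctrl.close_job())"
```

```text
the job is handed in; nothing more can be done
None
```

I touched the four keys from left to right and lifted off after each one. Key_1 was the latched one, so I then pressed it to its stop (33 N at the stop) and released it. The job was handed in at about 11.6 s; no verdict was given.

- **Final check:** the last scene picture shows all four keys standing equally high. The loose things look unmoved by eye; I did not re-measure their positions. The arm was about 90 mm above the keys with nothing touching.
- **Touch forces:** keys 2 to 4 took about 2.5 to 3.8 N. The first touch of key_1 was heavier than intended, about 9 N with roughly 1.3 mm of give, but it stayed latched, as a picture after it confirmed.
- **Measurement:** the unit's pose from the key tops and from its box corners agreed to about 1 mm. The wrist picture suggested about 2 mm of offset towards the back, which I partly corrected.

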